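# Dip the meter probe through the guide into the sample cup

## Task

Swing the dust cover on the measuring stand well aside so that the guide hole is free, then lift the meter probe (the steel stem with the long round handle, not the dial thermometer) out of its storage tube and lower it upright down the middle of the guide hole into the cup until the black band on its stem is level with the top of the guide plate. The probe must never touch the stand, cover, hole or cup; finish while still holding it there, steady and centred in the hole, and leave everything else where it stands.

Things in the scene. Friction and masses are not known exactly. Their poses are not given: they have to be found in the camera images.
- stand: measuring stand, fixed: grey base, four steel legs, aluminium guide plate 10 mm thick, its top 100 mm above the bench, with one 28 mm round guide hole right through it over an open clear cup. Origin on the bench on the hole's axis; z up; base and plate reach from -75 to +95 mm along its y and +-60 mm along its x
- cup (a point): centre of the cup's inner floor, on the hole's axis, 16 mm above the bench; the cup is part of the stand, about 60 mm across inside, its rim 74 mm above the bench
- guide (a point): centre of the guide hole at the plate's top face, 100 mm above the bench; axes as the stand's
- pivot (a point): vertical hinge axis of the cover at the plate's top face, 50 mm from the hole's axis towards the stand's +y; a pin head 20 mm across, 7 mm tall sits there
- cover (a joint): angle of the swivel dust cover, rad: 0 = covering the hole (stop), grows anticlockwise seen from above, 1.9 = other stop; starts at 0 to 0.35; stiff (about 1 N at the knob), stays where it is left. A dark steel disc 46 mm across on a flat arm, its top 4 to 6 mm above the plate
- cover_knob (a point): on the cover's upright black round knob, 14 mm across, which stands at the disc's centre, 50 mm from the pivot's axis, from 106 to 136 mm above the bench; this point is on its axis, 128 mm above the bench
- tube_a: storage tube holding the probe: fixed white upright tube 34 mm across, bore 16 mm, top 105 mm above the bench, on a grey foot 68 mm across; origin on the bench on its axis. The two tubes look alike
- tube_b: storage tube holding the thermometer, same shape and size
- probe: meter probe, loose, about 140 g: steel stem 12 mm across, 100 mm long, under a grey round handle 30 mm across, 70 mm long with a 6 mm black end cap. Stands upright in its storage tube, handle's underside on the tube's top, tip 5 mm above the bench. Origin at the stem's tip; z along the stem up to the handle
- band (a point): middle of the black band round the probe's stem, on the axis, 60 mm above the tip (the band is 4 mm wide)
- handle (a point): point on the probe's axis in its handle, 140 mm above the tip, 40 mm above the handle's underside: a good place to grip from above
- thermometer: bystander: dial thermometer, 8 mm steel stem 100 mm long under a flat round dial 44 mm across and 12 mm thick, standing in the other storage tube; origin at the stem's tip
- vial: bystander: small capped jar, 24 mm across, 50 mm tall; origin at the centre of its underside
- beaker: bystander: open clear cup, 70 mm across, 90 mm tall; origin at the centre of its underside
- reagent: bystander: amber bottle, 72 mm across, 150 mm tall; origin at the centre of its underside
- resin_jar: bystander: white jar, 70 mm across, 100 mm tall; origin at the centre of its underside
- tissues: bystander: cardboard box 210 x 110 x 80 mm; origin at the centre of its underside
- spray: bystander: white bottle with a blue cap, 64 mm across, 170 mm tall; origin at the centre of its underside
- pad: bystander: paper pad 140 x 100 x 12 mm lying flat; origin at the centre of its underside
Not all that is in view belongs to the job. There is more than one size of the probe; the job needs the larger. What is shaped like the stand but pink is not meant.

How it is judged (in metres and radians):
On the way, in this order (a step that is already met when the one before it is completed fails the run):
1. the dust cover is swung aside, past 1.2 rad (value of joint cover above 1.2 rad), for 0.2 s.
2. the probe is held by the fingers, its tip lifted clear of the storage tube (height (world z) of probe above 0.107 m and contact force between the fingers and probe above 1 N), for 0.2 s.
3. the probe is held still and centred in the guide hole, band level with the plate's top (z of probe in the frame of guide between -0.07 and -0.05 m and horizontal distance between band and guide below 0.005 m and horizontal distance between probe and guide below 0.007 m and angle between probe's own z axis and vertical below 0.12 rad and contact force between the fingers and probe above 1 N and contact force between probe and stand below 0.1 N and linear speed of probe below 0.02 m/s and value of joint cover above 1.2 rad), for 0.5 s.
At the end, for the whole second after the job is handed in: The gripper still holds the probe: band within 10 mm of the guide plate's top in height (tip 50 to 70 mm below it) and within 5 mm of the hole's axis, tip within 7 mm of that axis, tilt under 0.12 rad, still (under 20 mm/s), touching no part of the stand; cover beyond 1.2 rad (all of step 3); the arm keeps its last pose, push and grip.
It fails at once if the probe touches the stand, its cover, the guide hole or the cup (contact force between probe and stand above 0.3 N).
It fails at once if a bystander is moved by more than 20 mm (distance of any of thermometer, vial, beaker, reagent, resin_jar, tissues, spray, pad from where it was at the start of the episode above 0.02 m).
It also fails if it takes over 61 s, if anything falls off the work surface, if the arm or the gripper's body presses on something with over 40 N, if the wrist force passes 120 N, or if a joint passes its speed limit or range.

## Robot

A 6-joint arm with a two-finger parallel gripper is mounted at the origin on the work surface. World frame = base frame: x ahead of the robot, y to its left, z up, the work surface at z = 0. Lengths are in mm, angles in rad, forces in N, time in s.
With the tool pointing down it reaches from about 300 to 750 mm from the base axis. Payload 8.5 kg.
Tool frame: the origin (TCP) lies between the finger pads; the fingertips stand 19 mm ahead of it and the grasp point (between the pads) is the TCP; z points along the fingers, y is the line along which they close (so a half turn about z gives the same grasp; the last joint's range is limited). The gripper opens to 88 mm and grips with 3 to 60 N. Pads are 18 mm wide; open, the fingers measure 123 mm over their backs; the gripper's body (75 mm by 187 mm) begins 45 mm behind the grasp point.
Start: joints at [1.01, 0.381, 1.297, -0, 1.464, -0.215], TCP at [186.413, 517.427, 257.748] pointing down, gripper open.
Joint ranges: [-3.11, 3.11], [-0.89, 2.33], [0.22, 2.48], [-1.42, 4.56], [0.17, 2.85], [-2.88, 2.88]. Speed limits (rad/s): [2.39, 2.39, 3.14, 3.14, 3.14, 3.14].

## Interface

Orientations are given as a unit quaternion [x, y, z, w].
In Python, from rig import bot, vision gives the robot as it stands. The module is installed in compiled form; this text tells all that it offers.
- The arm moves only by the tool send_rows, never from a script. Its argument "targets" is text: rows parted by semicolons, each of 7 numbers parted by spaces: the turn, a rotation vector about the tool's x, y, z in rad, then the shift along the tool's x, y, z in cm, then the gripper command: -1 is shut, 1 is fully open, values between are in proportion. A call has 1 to 8 rows; each row is the pose to reach, as a shift and turn from the pose commanded when the call began, along the tool's axes at that moment; what a row does not reach only later rows make up. A row lasts 1/10 s, in which the tool goes at most 50 mm and 8.59 degrees, less where a joint would pass 70% of its speed; a pose out of reach is approached as far as the arm can. A call with a gripper value outside its range is refused whole. The fingers move at their own pace and stop on an object; "force" is the grip in N (left out, the last holds). Time passes only in rows, so rows that repeat a pose let the fingers close. It gives the time, the measured TCP pose, the force, the opening and the grip force at its end, in the units of the state.
- bot.state(): the state, without advancing time (a new reading comes with each control period).
- vision.capture(name): name is "side" or "top" or "wrist"; returns a dict with "image" (384x512x3 uint8, red, green, blue), "mtx" (3x3 intrinsics, pixels), "rvec" (rotation vector, rad) and "tvec" (3), from world to camera coordinates, as OpenCV has them; the wrist camera has in their place "T_tool_cam" (4x4, takes a point from camera to tool coordinates, whose origin is the TCP and whose axes are the flange's). Camera axes: x right, y down, z forward; pixel columns grow to the right and rows downward; lengths in mm; the calibration is good to about 2 mm. A picture is of the moment at which its call begins: read the wrist's pose just before it. There is no depth.
- bot.close_job(): hands the job in; it is judged then, once.
Trained networks look in the newest picture that a camera, given by its name, has taken for a name from the list of things; names that differ only in an ending like _2 or _b are one class to them, and where a whole thing is asked for, a point or a joint stands for the part that bears it (a point fixed in the world has none). Each returns a list of dicts, best first, with "score" (0 to 1); they miss things now and then, are a little off and sometimes report something else, mostly with a low value. They report only what shows in the picture. A call takes as long as a camera call. They do not tell look-alikes from the thing itself.
- vision.boxes_of(camera, target): "location" ([x, y, z] in mm, in world coordinates, good to about 4 mm: the middle of the surface that is visible of it).
- vision.cut_out(camera, target): "region" (384x512 bool, what is visible of it).
The state is a dict: "time_s": time; "qpos": joint angles; "qvel": joint speeds; "effort": joint torques, N m; "eef_pos": TCP position; "orientation": TCP orientation; "contact_force": force on the tool from outside, world axes, zero at the start; "ft_torque": the same for the moment, N m; "opening": opening from 0.0 (shut) to 1.0 (fully open); "grasp_force": force on a finger pad.
Only numpy, scipy, OpenCV 4.12 (cv2) and the standard library are available. Lean on these libraries where they do the work, as an engineer would, in place of code of your own. Each camera call takes 0.05 s, during which the arm holds its last target. There are 200 camera calls.

## Working session

There is one attempt and no reset: what is moved stays moved. The work goes in short steps, Python scripts to look and compute and a tool call to move; the robot and the scene stay as the last step left them, time stands still between calls to the robot, and variables do not carry over. Pictures are saved under pics/ and viewed, at most 11 in all, crops included, and the job is handed in when it is done.

Besides the shell and the picture viewer there is one more tool, called by a JSON object that holds its "api" and its "payload", one argument or row to a line. send_rows: Moves the arm, as the interface text tells. Its arguments: {"type":"object","properties":{"targets":{"type":"string"},"force":{"type":"number"}},"required":["targets"]}

```bash
mkdir -p pics; python3 - <<'E'
from rig import bot, vision
import cv2,numpy as np
s=bot.state();print(s)
for c in ["side","top"]:
    r=vision.capture(c);cv2.imwrite(f"pics/{c}0.png",cv2.cvtColor(r["image"],cv2.COLOR_RGB2BGR))
    for n in ["stand","cover_knob","tube_a","probe","thermometer","pivot","cover","guide","vial","beaker","reagent","resin_jar","tissues","spray","pad"]:
        try:
            print(c,n,[(round(d["score"],2),np.round(d["location"]).tolist()) for d in vision.boxes_of(c,n)][:4])
        except Exception as e: print(c,n,e)
E
```

```text
{'time_s': 0.0, 'qpos': array([ 1.00971049e+00,  3.81166585e-01,  1.29824625e+00, -2.67448886e-05,
        1.46362498e+00, -2.15326855e-01]), 'qvel': array([ 0.00052426, -0.00013028,  0.00052706, -0.00090027,  0.00045636,
        0.000239  ]), 'effort': array([-1.02113638e-03, -4.37922299e+01, -2.24560386e+01,  7.13676587e-02,
        3.52540438e-02, -3.71499345e-05]), 'eef_pos': array([186.28078546, 517.21599617, 257.15845139]), 'orientation': array([ 1.72018164e-01,  9.85093513e-01, -6.73843028e-04, -2.61211190e-04]), 'contact_force': array([ 0.13867354,  0.20769128, -0.71047059]), 'ft_torque': array([-0.00746173,  0.03457582, -0.02262012]), 'grasp_force': 0.0, 'opening': 1.0048360237141412}
side stand [(0.75, [469.0, -276.0, 98.0]), (0.72, [539.0, 329.0, 147.0]), (0.7, [256.0, -321.0, 101.0])]
side cover_knob [(0.7, [706.0, 277.0, 63.0]), (0.6, [495.0, -265.0, 101.0])]
side tube_a [(0.86, [535.0, 322.0, 40.0]), (0.71, [554.0, 90.0, 30.0])]
side probe [(0.75, [534.0, 330.0, 143.0]), (0.61, [706.0, 279.0, 61.0])]
side thermometer [(0.56, [562.0, 92.0, 116.0])]
side pivot [(0.8, [470
[... 877 characters left out ...]
3.0, 176.0]), (0.5, [552.0, 252.0, 112.0])]
top thermometer [(0.59, [566.0, 101.0, 115.0])]
top pivot [(0.79, [278.0, -295.0, 100.0]), (0.65, [486.0, -257.0, 93.0])]
top cover [(0.85, [275.0, -299.0, 101.0]), (0.82, [495.0, -264.0, 103.0]), (0.7, [562.0, 100.0, 116.0])]
top guide [(0.68, [489.0, -256.0, 100.0])]
top vial []
top beaker [(0.78, [699.0, 82.0, 38.0]), (0.59, [554.0, 92.0, 7.0])]
top reagent [(0.86, [426.0, -422.0, 102.0])]
top resin_jar [(0.79, [714.0, 283.0, 100.0])]
top tissues [(0.83, [490.0, 481.0, 81.0]), (0.45, [543.0, 331.0, 169.0])]
top spray [(0.83, [749.0, 5.0, 112.0])]
top pad [(0.78, [587.0, -453.0, 10.0]), (0.5, [710.0, 282.0, 101.0]), (0.29, [484.0, -256.0, 99.0])]
```

View pics/side0.png

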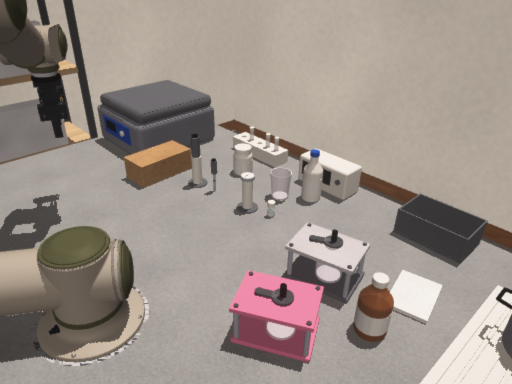

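View pics/top0.png

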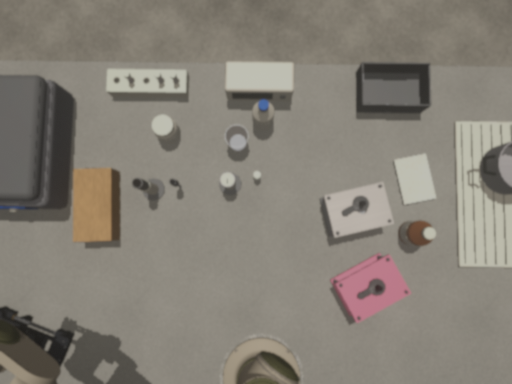

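The side picture shows the grey stand around (327,255), with the pink decoy at (278,310). The large probe is in its tube at (196,160), the small look-alike at (214,172), the thermometer at (248,190) and the vial at (270,208). In the top picture the knob is at (361,204) and the arm points towards its pivot near (346,213).

```bash
cat > h.py <<'E'
from rig import bot, vision
import cv2,numpy as np
from scipy.spatial.transform import Rotation as R
np.set_printoptions(precision=2,suppress=True)
def pose():
    s=bot.state(); return np.array(s["eef_pos"]),R.from_quat(s["orientation"]),s
def plan(p,yaw=None,p0=None):
    "print shift (cm, tool axes) and turn (rotvec, tool axes) to world TCP p, tool pointing down, tool y axis at world angle yaw (mod pi)"
    q,r,s=pose()
    M=r.as_matrix(); cur=np.arctan2(M[1,1],M[0,1])
    if yaw is None: yaw=cur
    yaw=cur+(yaw-cur+np.pi/2)%np.pi-np.pi/2
    y=np.array([np.cos(yaw),np.sin(yaw),0]); z=np.array([0,0,-1.]); x=np.cross(y,z)
    rv=(r.inv()*R.from_matrix(np.c_[x,y,z])).as_rotvec()
    d=r.inv().apply(np.array(p)-q)/10
    print("turn",np.round(rv,3),"shift cm",np.round(d,2)); return rv,d
def cap(c,name=None):
    q,r,s=pose(); k=vision.capture(c)
    if name: cv2.imwrite(f"pics/{name}.png",cv2.cvtColor(k["image"],cv2.COLOR_RGB2BGR))
    if c=="wrist":
        T=np.eye(4);T[:3,:3]=r.as_matrix();T[:3,3]=q
        W=T@k["T_tool_cam"]
    else:
        W=np.eye(4);A=cv2.Rodrigues(np.array(k["rvec"],float))[0];W[:3,:3]=A.T;W[:3,3]=-A.T@np.ravel(k["tvec"])
    return k,W
def ray(k,W,uv,z):
    "world point on plane z seen at pixel"
    uv=np.atleast_2d(uv).astype(float)
    d=(W[:3,:3]@np.linalg.inv(k["mtx"])@np.c_[uv,np.ones(len(uv))].T).T
    return W[:3,3]+d*((z-W[2,3])/d[:,2])[:,None]
def proj(k,W,P):
    P=np.atleast_2d(P); c=(P-W[:3,3])@W[:3,:3]; u=c@np.array(k["mtx"]).T; return u[:,:2]/u[:,2:]
E
python3 - <<'E'
from h import *
k,W=cap("wrist"); print(k["T_tool_cam"],k["mtx"]); k,W=cap("top");print(W,k["mtx"])
k,W=cap("side");print(W)
plan([430,-200,330])
E
```

```text
[[  -0.     -0.96   -0.26   67.41]
 [   1.     -0.      0.      0.29]
 [  -0.     -0.26    0.96 -126.82]
 [   0.      0.      0.      1.  ]] [[266.24   0.   253.19]
 [  0.   266.24 189.73]
 [  0.     0.     1.  ]]
[[   0.02   -1.      0.09  429.12]
 [  -1.     -0.01    0.01   17.77]
 [  -0.01   -0.09   -1.   1263.18]
 [   0.      0.      0.      1.  ]] [[415.67   0.   253.31]
 [  0.   415.67 191.12]
 [  0.     0.     1.  ]]
[[   0.72   -0.34    0.6  -205.72]
 [  -0.69   -0.38    0.62 -717.42]
 [   0.02   -0.86   -0.51  722.83]
 [   0.      0.      0.      1.  ]]
turn [-0. -0. -0.] shift cm [-47.24 -59.24  -7.23]
```

{"api": "send_rows", "payload": {
  "targets": "0 0 0 -47 -59 -7 0.5; 0 0 0 -47 -59 -7 0.5; 0 0 0 -47 -59 -7 0.5; 0 0 0 -47 -59 -7 0.5; 0 0 0 -47 -59 -7 0.5; 0 0 0 -47 -59 -7 0.5; 0 0 0 -47 -59 -7 0.5; 0 0 0 -47 -59 -7 0.5"
}}

```text
time_s: 2.55
eef_pos: [314.3, 138.4, 295.2]
orientation: [0.172, 0.985, 0.0, 0.001]
contact_force: [0.2, 0.4, 0.5]
opening: 0.745
grasp_force: 0.0
```

```bash
python3 -c "
from h import *
plan([430,-200,330]);print(pose()[2]['time_s'])"
```

```text
turn [ 0.  0. -0.] shift cm [-22.35 -27.92  -3.47]
2.55
```

{"api": "send_rows", "payload": {
  "targets": "0 0 0 -22.4 -28 -3.4 0.2; 0 0 0 -22.4 -28 -3.4 0.2; 0 0 0 -22.4 -28 -3.4 0.2; 0 0 0 -22.4 -28 -3.4 0.2; 0 0 0 -22.4 -28 -3.4 0.2; 0 0 0 -22.4 -28 -3.4 0.2; 0 0 0 -22.4 -28 -3.4 0.2; 0 0 0 -22.4 -28 -3.4 -0.2"
}}

```text
time_s: 3.35
eef_pos: [431.0, -203.3, 328.3]
orientation: [0.174, 0.985, -0.0, -0.0]
contact_force: [0.1, -0.2, -0.5]
opening: 0.532
grasp_force: 0.0
```

```bash
python3 - <<'E'
from h import *
k,W=cap("wrist","w1"); np.save("w1W.npy",W)
for n in ["stand","cover_knob","pivot","cover","guide"]:
    print(n,[(round(d["score"],2),np.round(d["location"],1).tolist()) for d in vision.boxes_of("wrist",n)][:4])
print(pose()[2]['time_s'],pose()[0])
E
```

```text
stand [(0.95, [474.1, -241.2, 101.7]), (0.69, [278.9, -293.7, 99.2])]
cover_knob [(0.93, [495.9, -256.3, 105.0]), (0.92, [271.5, -300.9, 108.3]), (0.56, [666.9, 75.1, 47.5])]
pivot [(0.97, [274.7, -293.8, 100.3]), (0.93, [476.5, -246.9, 102.4]), (0.34, [665.8, 75.9, 46.9])]
cover [(0.95, [277.8, -297.4, 102.6]), (0.68, [498.3, -258.2, 106.4]), (0.24, [533.3, -419.0, 13.9])]
guide [(0.92, [279.1, -293.9, 102.1]), (0.84, [476.4, -243.4, 100.0]), (0.66, [668.0, 76.8, 49.8])]
3.65 [ 429.81 -197.64  328.98]
```

View pics/w1.png

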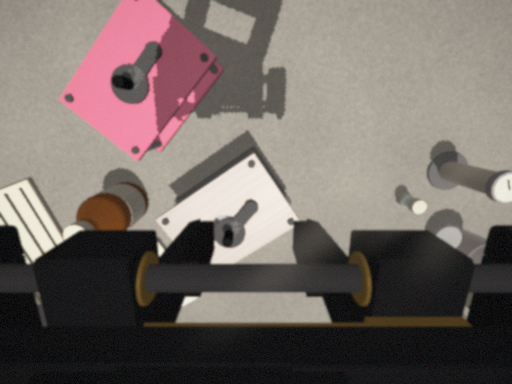

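The wrist picture shows the grey stand at about (235,215), partly hidden behind the gripper, with its knob at (228,235). The pink stand is at (140,80). I'll move away from the base for a clear view.

{"api": "send_rows", "payload": {
  "targets": "0 0 0 -5 -2 0 -0.2; 0 0 0 -10 -4 0 -0.2; 0 0 0 -11 -4 0 -0.2; 0 0 0 -11 -4 0 -0.2; 0 0 0 -11 -4 0 -0.2"
}}

```text
time_s: 4.15
eef_pos: [519.7, -272.7, 328.9]
orientation: [0.171, 0.985, 0.0, -0.0]
contact_force: [-1.0, 0.5, 0.2]
opening: 0.402
grasp_force: 0.0
```

```bash
python3 - <<'E'
from h import *
k,W=cap("wrist"); im=cv2.cvtColor(k["image"],cv2.COLOR_RGB2BGR); cv2.imwrite("pics/w2.png",im); np.savez("w2.npz",W=W,m=k["mtx"])
for n in ["stand","cover_knob","pivot","cover","guide"]:
    print(n,[(round(d["score"],2),np.round(d["location"],1).tolist()) for d in vision.boxes_of("wrist",n)][:4])
m=[d["region"] for d in vision.cut_out("wrist","stand")]
for r in m: ys,xs=np.nonzero(r); print("stand region",r.sum(),xs.mean(),ys.mean())
c=im[40:240,130:390]; cv2.imwrite("pics/w2c.png",cv2.resize(c,None,fx=3,fy=3,interpolation=cv2.INTER_CUBIC))
print(pose()[0],W)
E
```

```text
stand [(0.92, [315.6, -324.0, 96.3]), (0.77, [486.9, -250.3, 101.6])]
cover_knob [(0.72, [494.2, -257.8, 103.7])]
pivot [(0.98, [483.2, -258.8, 100.9]), (0.94, [312.5, -323.9, 104.2])]
cover [(0.59, [499.3, -260.6, 107.3])]
guide [(0.9, [487.2, -259.4, 101.6]), (0.79, [321.4, -324.1, 99.3])]
stand region 11676 253.5169578622816 141.47961630695443
stand region 7439 160.77322220728593 28.356365102836403
[ 519.7  -273.69  329.19] [[   0.34    0.91    0.25  456.41]
 [   0.94   -0.33   -0.09 -249.71]
 [   0.      0.26   -0.96  455.71]
 [   0.      0.      0.      1.  ]]
```

View pics/w2c.png

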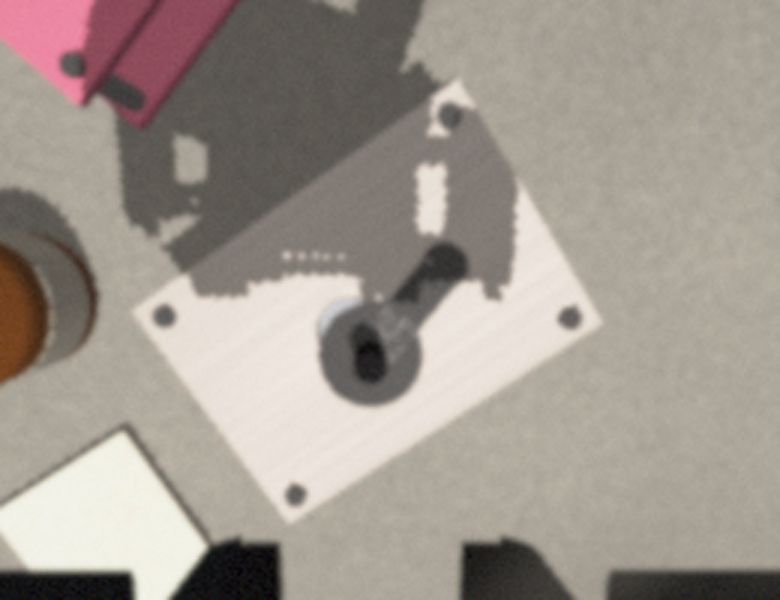

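The crop shows the plate's corners at (459,80), (602,322), (292,523) and (134,312), the pivot at (445,263) and the disc centre at (371,353). A bit of the hole's edge shows near (335,315).

```bash
python3 - <<'E'
from h import *
from scipy.optimize import least_squares
f=np.load("w2.npz");W=f["W"];k={"mtx":f["m"]}
px=lambda a:np.array(a,float)/3+[130,40]
C=ray(k,W,px([(459,80),(602,322),(292,523),(134,312)]),100)
print(C, np.linalg.norm(np.diff(np.r_[C,C[:1]],axis=0),axis=1))
pv=ray(k,W,px([(445,263)]),107)[0]; dc=ray(k,W,px([(371,353)]),106)[0]; print("pivot",pv,"disc",dc,np.linalg.norm(pv-dc))
# try correspondences: edge pairs
L=np.array([(60,95),(60,-75),(-60,-75),(-60,95)],float)
for o in range(4):
  for LL in (np.roll(L,o,0),):
   for rev in(1,):
    def res(p):
        c,s=np.cos(p[2]),np.sin(p[2]); return (LL@np.array([[c,s],[-s,c]])+p[:2]-C[:,:2]).ravel()
    best=min((least_squares(res,[490,-255,a]) for a in np.arange(0,6.3,.8)),key=lambda r:r.cost)
    p=best.x; yv=np.array([-np.sin(p[2]),np.cos(p[2])]); print(o,best.cost,p,"pivot pred",p[:2]+50*yv)
E
```

```text
[[ 412.47 -194.79  100.  ]
 [ 527.59 -165.8   100.  ]
 [ 569.42 -329.1   100.  ]
 [ 453.63 -358.87  100.  ]] [118.72 168.57 119.55 169.16]
pivot [ 479.5  -223.71  107.  ] disc [ 505.18 -266.36  106.  ] 49.792121811330496
0 2487.741200235633 [ 500.47 -259.68    1.82] pivot pred [ 452.01 -271.99]
1 1.1516267456168876 [ 493.24 -271.83    0.25] pivot pred [ 480.94 -223.37]
2 2487.7412002353576 [ 481.08 -264.6     4.96] pivot pred [ 529.55 -252.29]
3 1.1516267456169262 [ 488.32 -252.45    3.39] pivot pred [ 500.62 -300.91]
```

```bash
python3 - <<'E'
from h import *
plan([505.2,-266.4,170]); plan([505.2,-266.4,131])
q,r,s=pose(); P=np.array([480.5,-223.5]); 
for th in np.arange(.27,1.9,.2):
    f=-1.322+th; print(round(th,2), (r.inv().apply(np.r_[P+50*np.array([np.cos(f),np.sin(f)]),0]-[505.2,-266.4,0])/10))
print(s['qpos'])
E
```

```text
turn [-0.  0.  0.] shift cm [ 1.62  0.2  15.92]
turn [-0.  0.  0.] shift cm [ 1.62  0.2  19.82]
0.27 [-0.03 -0.05  0.  ]
0.47 [-0.6   0.77  0.  ]
0.67 [-0.99  1.69  0.  ]
0.87 [-1.19  2.67  0.  ]
1.07 [-1.2   3.67 -0.  ]
1.27 [-1.01  4.65 -0.  ]
1.47 [-0.62  5.57 -0.  ]
1.67 [-0.07  6.4  -0.  ]
1.87 [ 0.65  7.1  -0.  ]
[-0.69  0.41  1.04  0.    1.69 -1.91]
```

{"api": "send_rows", "payload": {
  "targets": "0 0 0 1.6 0.2 5 -0.45; 0 0 0 1.6 0.2 10 -0.45; 0 0 0 1.6 0.2 14 -0.45; 0 0 0 1.6 0.2 16 -0.45; 0 0 0 1.6 0.2 16 -0.45; 0 0 0 1.6 0.2 16 -0.45"
}}

```text
time_s: 5.1
eef_pos: [506.0, -267.0, 169.7]
orientation: [0.172, 0.985, -0.0, 0.001]
contact_force: [-1.0, 0.8, 0.8]
opening: 0.273
grasp_force: 0.0
```

```bash
python3 - <<'E'
from h import *
k,W=cap("wrist"); im=cv2.cvtColor(k["image"],cv2.COLOR_RGB2BGR); cv2.imwrite("pics/w3.png",im)
print(proj(k,W,[[505.2,-266.4,136],[505.2,-266.4,106],[480.5,-223.5,107]])); print(pose()[0]); plan([505.2,-266.4,131])
E
```

```text
[[253.15 223.41]
 [253.16 208.08]
 [297.88 158.54]]
[ 506.21 -267.18  170.35]
turn [-0.  0.  0.] shift cm [0.13 0.04 3.93]
```

View pics/w3.png

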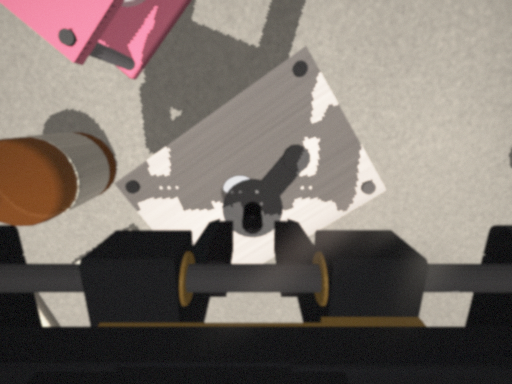

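The knob at (253,215) sits centred between the fingers, as predicted. I'll go down around it.

{"api": "send_rows", "payload": {
  "targets": "0 0 0 0.1 0 2 -0.45; 0 0 0 0.1 0 3.9 -0.45; 0 0 0 0.1 0 3.9 -0.45; 0 0 0 0.1 0 3.9 -0.45"
}}

```text
time_s: 5.55
eef_pos: [505.3, -266.8, 131.3]
orientation: [0.172, 0.985, -0.001, 0.001]
contact_force: [0.4, 0.5, 0.7]
opening: 0.273
grasp_force: 0.0
```

{"api": "send_rows", "payload": {
  "targets": "0 0 0 -0.6 0.8 0 -0.45; 0 0 0 -1 1.7 0 -0.45; 0 0 0 -1.2 2.7 0 -0.45; 0 0 0 -1.2 3.7 0 -0.45; 0 0 0 -1 4.7 0 -0.45; 0 0 0 -0.6 5.6 0 -0.45; 0 0 0 -0.1 6.4 0 -0.45; 0 0 0 0.4 6.9 0 -0.45"
}}

```text
time_s: 6.35
eef_pos: [524.0, -199.0, 129.7]
orientation: [0.172, 0.985, 0.0, -0.0]
contact_force: [0.1, -1.4, -0.4]
opening: 0.27
grasp_force: 0.5
```

{"api": "send_rows", "payload": {
  "targets": "0 0 0 0 0 0 -0.45; 0 0 0 0 0 0 -0.35; 0 0 0 0 -0.4 0 -0.3; 0 0 0 0 -0.5 -4 -0.3; 0 0 0 0 -0.5 -9 -0.3; 0 0 0 0 -0.5 -14 -0.3; 0 0 0 0 -0.5 -19 0; 0 0 0 -3 -0.5 -19 0"
}}

```text
time_s: 7.15
eef_pos: [550.7, -215.5, 328.3]
orientation: [0.172, 0.985, -0.003, 0.006]
contact_force: [0.9, 0.2, 0.9]
opening: 0.491
grasp_force: 0.0
```

```bash
python3 - <<'E'
from h import *
k,W=cap("wrist"); im=cv2.cvtColor(k["image"],cv2.COLOR_RGB2BGR); np.savez("w4.npz",W=W,m=k["mtx"]); cv2.imwrite("pics/w4full.png",im)
h=proj(k,W,[[493.2,-271.8,100],[480.5,-223.5,107],[528.5,-209.7,106]]); print(h)
u,v=h[0].astype(int); x0=max(0,u-80);y0=max(0,v-80); print(x0,y0)
cv2.imwrite("pics/w4c.png",cv2.resize(im[y0:y0+150,x0:x0+200],None,fx=4,fy=4,interpolation=cv2.INTER_CUBIC))
E
```

```text
[[198.33 140.25]
 [228.55 118.01]
 [251.84 150.1 ]]
118 60
```

View pics/w4c.png

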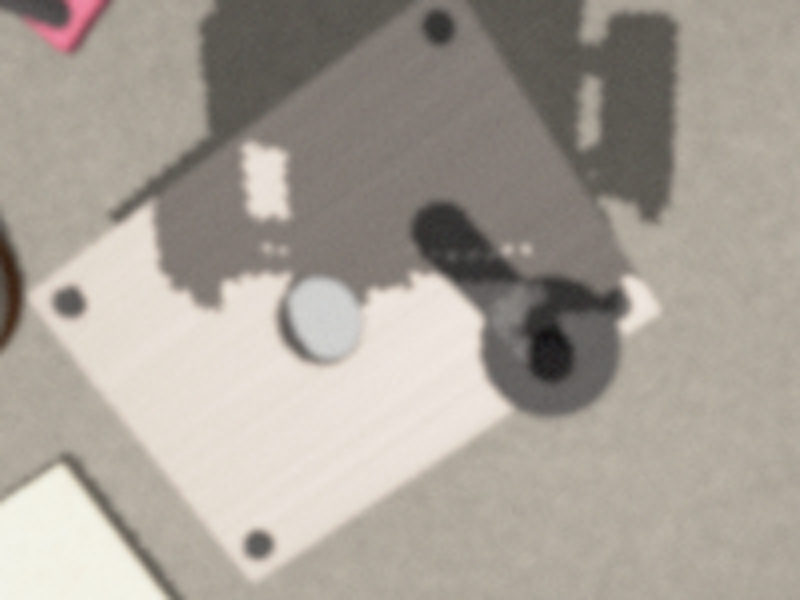

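The hole is free at crop (321,320), exactly where predicted, and the disc is now at (550,345). Next I'll go and look at the probe.

```bash
python3 - <<'E'
from h import *
f=np.load("w4.npz");k={"mtx":f["m"]}
print("hole wrist",ray(k,f["W"],[[118+320.5/4,60+320/4]],100),"disc",ray(k,f["W"],[[118+551/4,60+347/4]],106))
plan([545,225,335],0)
E
```

```text
hole wrist [[ 492.81 -271.93  100.  ]] disc [[ 526.14 -203.44  106.  ]]
turn [0.   0.01 1.22] shift cm [15.85 41.27 -1.39]
```

{"api": "send_rows", "payload": {
  "targets": "0 0 1.22 15.8 41.2 -1 0; 0 0 1.22 15.8 41.2 -1 0; 0 0 1.22 15.8 41.2 -1 0; 0 0 1.22 15.8 41.2 -1 0; 0 0 1.22 15.8 41.2 -1 0; 0 0 1.22 15.8 41.2 -1 0; 0 0 1.22 15.8 41.2 -1 0; 0 0 1.22 15.8 41.2 -1 0"
}}

```text
time_s: 8.0
eef_pos: [543.6, 158.1, 327.7]
orientation: [0.67, 0.743, -0.0, -0.0]
contact_force: [1.2, -0.2, 0.6]
opening: 0.503
grasp_force: 0.0
```

```bash
python3 - <<'E'
from h import *
plan([545,225,335],0)
E
```

```text
turn [-0.   0.   0.1] shift cm [ 6.64  0.82 -0.74]
```

{"api": "send_rows", "payload": {
  "targets": "0 0 0.1 5 0.5 -0.7 0.2; 0 0 0.1 6.6 0.6 -0.7 0.2; 0 0 0.1 6.6 0.6 -0.7 0.2; 0 0 0.1 6.6 0.6 -0.7 0.2; 0 0 0.1 6.6 0.6 -0.7 0.2"
}}

```text
time_s: 8.5
eef_pos: [543.0, 221.4, 334.8]
orientation: [0.704, 0.71, -0.0, -0.0]
contact_force: [-0.0, 0.1, 0.4]
opening: 0.595
grasp_force: 0.0
```

```bash
python3 - <<'E'
from h import *
k,W=cap("wrist"); im=cv2.cvtColor(k["image"],cv2.COLOR_RGB2BGR); cv2.imwrite("pics/w5.png",im); np.savez("w5.npz",W=W,m=k["mtx"])
for c in ["wrist"]:
  for n in ["probe","tube_a"]:
    print(n,[(round(d["score"],2),np.round(d["location"],1).tolist()) for d in vision.boxes_of(c,n)][:4])
print(pose()[0],pose()[2]['qpos'])
print(proj(k,W,[[540,330,181],[540,330,105],[540,330,0]]))
E
```

```text
probe [(0.73, [548.5, 340.1, 179.3]), (0.56, [559.0, 260.7, 122.0])]
tube_a [(0.96, [543.2, 324.7, 3.8]), (0.87, [561.0, 122.8, 7.8])]
[542.87 221.79 335.16] [ 0.19  0.41  1.03 -0.    1.7   0.18]
[[250.93  73.65]
 [251.54  83.14]
 [252.04  90.97]]
```

View pics/w5.png

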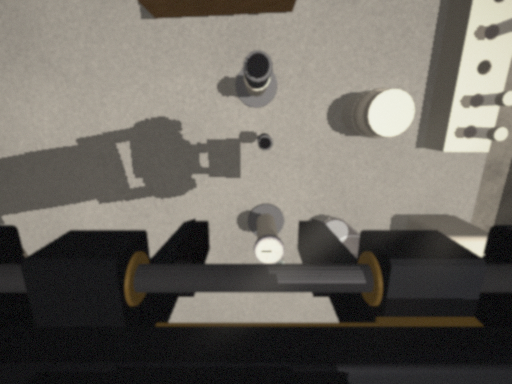

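The wrist picture shows the large probe's cap at (258,66) and its foot at (257,88). The small probe is at (264,142) and the thermometer at (268,240).

```bash
python3 - <<'E'
from h import *
im=cv2.imread("pics/w5.png"); f=np.load("w5.npz");k={"mtx":f["m"]};W=f["W"]
g=im.max(2)[30:130,210:310].astype(int); 
for y in range(14,62,3): print(y+30," ".join("%3d"%v for v in g[y,26:70:2]))
m=((g<45)*255).astype(np.uint8); n,l,st,ce=cv2.connectedComponentsWithStats(m)
for i in range(1,n):
    if st[i,4]>40: print(st[i]+[210,30,0,0,0],ce[i]+[210,30],ray(k,W,[ce[i]+[210,30]],181))
# foot
for d in vision.cut_out("wrist","tube_a")[:1]:
    ys,xs=np.nonzero(d["region"]); print(xs.min(),xs.max(),ys.min(),ys.max())
E
```

```text
44 160 163 162 162 163 164 159 159 163 160 163 165 163 166 167 163 164 163 169 165 165 170
47 161 159 158 167 163 162 163 163 162 163 165 162 164 168 164 165 166 165 166 165 165 170
50 159 161 158 161 161 158 159 159 153 141 136 139 140 154 162 167 166 170 172 169 169 172
53 162 158 162 163 163 158 148 125 110  89  74  69  76  98 119 141 159 166 163 165 170 172
56 158 160 160 166 160 138 118  80  45  40  35  38  33  34  60 103 129 149 167 170 174 168
59 164 168 169 163 144 101  56  37  36  39  35  36  35  35  40  47 102 132 164 170 167 163
62 165 163 165 153 112  76  41  38  34  39  37  38  36  40  38  38  72 123 145 167 166 166
65 164 164 165 153  98  63  40  37  36  40  39  37  38  38  36  36  69 121 140 166 169 171
68 168 170 163 125  87  61  37  30  38  33  38  38  33  34  38  43  80 127 140 166 164 170
71 170 167 142 123  94  86  49  32  39  38  37  41  30  38  38  53 107 125 135 164 168 169
74 153 126 120 117  91  78  70  47  41  37  37  38  35  42  61 105 126 117 130 146 159 168
77  94  72  71  76  91  65  86 102 105  82  56  67  78 109 125 115 116 148 134 133 156 160
80  76  70  69  74 102  88  46  58  92 109 116 118 115 103  84  76 170 170 131 134 146 168
83  72  70  69  71  86 111  73  40  39  44  47  48  47  41  63 144 185 140 136 135 143 162
86  74  71  69  69  71  93 112  93  57  47  37  46  58 101 166 181 144 133 135 135 141 167
89  73  69  68  68  68  75  89 104 140 170 185 185 188 178 136 125 133 135 132 135 147 169
[248  55  20  22 343] [257.17  65.32] [[546.   337.52 181.  ]]
236 278 69 107
```

```bash
python3 - <<'E'
from h import *
plan([546,337.5,230],0); plan([546,337.5,146],0)
k,W=cap("top"); print(proj(k,W,[[546,337.5,181],[546,337.5,105],[492.9,-271.9,100]]))
im=k["image"][165:205,120:175].max(2)
a=cv2.cvtColor(k["image"],cv2.COLOR_RGB2BGR)
A=cv2.resize(a[160:215,120:175],None,fx=6,fy=6,interpolation=cv2.INTER_CUBIC)
B=cv2.resize(a[185:240,330:385],None,fx=6,fy=6,interpolation=cv2.INTER_CUBIC)
cv2.imwrite("pics/top6.png",np.hstack([A,B]))
E
```

```text
turn [-0.    0.    0.01] shift cm [11.54  0.41 10.52]
turn [-0.    0.    0.01] shift cm [11.54  0.41 18.92]
[[136.42 182.82]
 [144.26 185.84]
 [361.53 208.17]]
```

View pics/top6.png

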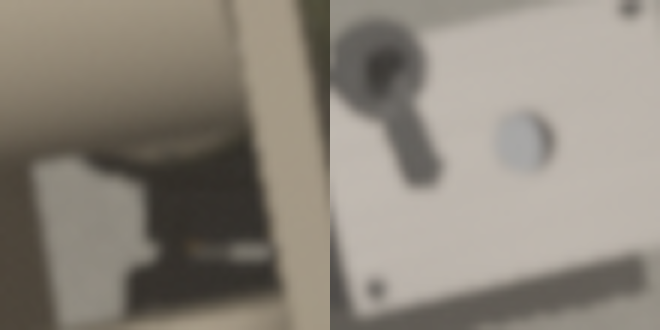

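The right half of that picture shows the hole in the top camera at (362.2,208.7), within 2 mm of the estimate. The arm covers the probe in the left half, so I'll use the first top picture for it.

```bash
python3 - <<'E'
from h import *
im=cv2.imread("pics/top0.png").max(2).astype(int)
for y in range(174,200): print(y," ".join("%3d"%v for v in im[y,128:166]))
E
```

```text
174 142 142 142 141 142 142 142 142 142 142 142 142 142 141 140 142 143 143 144 142 143 142 142 141 141 141 142 143 144 144 143 143 143 143 143 143 143 144
175 143 143 142 142 141 142 142 142 142 142 142 142 141 140 141 142 142 143 143 142 142 141 141 141 140 141 142 142 143 144 144 143 142 142 142 143 143 143
176 142 142 142 141 141 142 141 139 139 138 139 140 140 140 141 141 142 142 143 142 141 140 140 139 139 140 141 142 143 144 144 143 142 142 143 144 144 143
177 143 143 142 140 140 139 135 131 128 127 129 132 135 137 138 140 141 143 143 141 140 139 138 138 136 136 137 139 140 142 143 142 142 143 144 144 144 144
178 142 142 142 139 136 129 120 110 105 104 109 116 122 125 128 133 137 139 140 139 136 133 133 131 129 128 130 132 134 136 138 139 141 143 145 144 144 144
179 142 143 142 138 129 113  95  81  76  77  82  94 104 108 109 116 124 132 136 135 131 125 123 121 120 120 121 123 124 126 129 132 136 141 143 145 145 145
180 142 143 141 135 118  93  71  61  59  60  64  74  87  95  92  92 101 115 125 130 126 120 117 115 115 115 116 117 118 118 119 121 127 134 140 144 145 144
181 143 
[... 2255 characters left out ...]
 103  86  77  75  76  75  76  76  75  74  78  92 107 112 113 119 131 142 145
196 138 138 138 139 139 139 139 139 138 137 139 139 139 140 140 136 129 121 115 103  86  75  74  75  74  73  74  74  74  78  90 105 110 116 126 138 144 145
197 138 138 139 140 140 139 138 138 137 137 137 139 140 140 140 139 135 129 121 106  87  76  73  73  73  74  73  74  75  77  88 102 112 124 135 142 145 145
198 139 139 140 140 140 139 138 137 136 137 137 138 140 140 140 140 139 136 128 112  90  78  75  74  74  74  75  74  75  80  91 106 121 133 140 143 144 144
199 139 139 139 140 139 139 138 137 137 137 138 138 139 140 139 141 141 140 135 120 100  84  79  76  77  77  77  78  80  86 101 120 132 139 142 144 145 145
```

Measured cap centre (136.5,182.5) against the predicted (136.4,182.8), so the probe position is confirmed. I'll go over it and then down.

{"api": "send_rows", "payload": {
  "targets": "0 0 0.01 5 0.2 0 0.6; 0 0 0.01 10 0.4 0 0.6; 0 0 0.01 11.5 0.4 0 0.6; 0 0 0.01 11.5 0.4 3 0.6; 0 0 0.01 11.5 0.4 7 0.6; 0 0 0.01 11.5 0.4 9 0.6; 0 0 0.01 11.5 0.4 10.5 0.6; 0 0 0.01 11.5 0.4 10.5 0.6"
}}

```text
time_s: 9.55
eef_pos: [545.1, 337.2, 228.1]
orientation: [0.708, 0.707, -0.002, -0.001]
contact_force: [0.4, -0.2, 1.0]
opening: 0.802
grasp_force: 0.0
```

```bash
python3 - <<'E'
from h import *
plan([546.3,337.5,146],0); print(pose()[2]['time_s'])
E
```

```text
turn [-0.  0. -0.] shift cm [0.04 0.15 8.21]
9.55
```

{"api": "send_rows", "payload": {
  "targets": "0 0 0 0 0.1 2.5 0.6; 0 0 0 0 0.1 5 0.6; 0 0 0 0 0.1 7 0.6; 0 0 0 0 0.1 8.2 0.6; 0 0 0 0 0.1 8.2 0.2; 0 0 0 0 0.1 8.2 -0.1; 0 0 0 0 0.1 8.2 -0.2; 0 0 0 0 0.1 8.2 -0.25",
  "force": 20
}}

```text
time_s: 10.35
eef_pos: [546.9, 338.2, 149.2]
orientation: [0.707, 0.707, 0.001, 0.0]
contact_force: [-0.7, 1.0, 0.0]
opening: 0.462
grasp_force: 0.0
```

{"api": "send_rows", "payload": {
  "targets": "0 0 0 0 0 0 -0.3; 0 0 0 0 0 0 -0.35; 0 0 0 0 0 0 -0.5; 0 0 0 0 0 0 -1; 0 0 0 0 0 0 -1; 0 0 0 0 0 0 -1; 0 0 0 0 0 0 -1",
  "force": 20
}}

```text
time_s: 11.05
eef_pos: [546.6, 338.1, 148.6]
orientation: [0.707, 0.707, 0.0, 0.0]
contact_force: [-2.5, -1.1, 4.9]
opening: 0.334
grasp_force: 20.0
```

{"api": "send_rows", "payload": {
  "targets": "0 0 0 0 0 -2 -1; 0 0 0 0 0 -5 -1; 0 0 0 0 0 -9 -1; 0 0 0 0 0 -13 -1; 0 0 0 0 0 -16 -1; 0 0 0 0 0 -18 -1; 0 0 0 0 0 -18 -1; 0 0 0 0 0 -18 -1",
  "force": 25
}}

```text
time_s: 11.85
eef_pos: [546.5, 337.9, 326.6]
orientation: [0.707, 0.707, -0.001, -0.0]
contact_force: [0.3, 0.1, -1.1]
opening: 0.335
grasp_force: 25.0
```

```bash
python3 - <<'E'
from h import *
print(pose()[0]);plan([493,-272,330],0); s=pose()[2]; print(s['contact_force'],s['ft_torque'],s['qpos'])
E
```

```text
[546.51 337.93 326.63]
turn [-0.  0. -0.] shift cm [-61.    -5.3   -0.28]
[ 0.34  0.13 -1.12] [-0.09  0.07  0.01] [ 0.37  0.52  0.86 -0.    1.76  0.37]
```

{"api": "send_rows", "payload": {
  "targets": "0 0 0 -2 -0.2 0 -1; 0 0 0 -6 -0.5 0 -1; 0 0 0 -10 -1 0 -1; 0 0 0 -14 -1.3 0 -1; 0 0 0 -18 -1.6 0 -1; 0 0 0 -22 -2 0 -1; 0 0 0 -26 -2.3 0 -1; 0 0 0 -30 -2.7 0 -1"
}}

```text
time_s: 12.65
eef_pos: [518.6, 36.6, 326.1]
orientation: [0.707, 0.707, -0.001, -0.001]
contact_force: [-0.2, 0.3, -0.6]
opening: 0.331
grasp_force: 25.0
```

{"api": "send_rows", "payload": {
  "targets": "0 0 0 -4 -0.3 0 -1; 0 0 0 -8 -0.7 0 -1; 0 0 0 -12 -1 0 -1; 0 0 0 -16 -1.4 0 -1; 0 0 0 -20 -1.8 0 -1; 0 0 0 -24 -2.1 0 -1; 0 0 0 -28 -2.4 0 -1; 0 0 0 -30 -2.6 0 -1"
}}

```text
time_s: 13.45
eef_pos: [492.3, -264.6, 325.5]
orientation: [0.708, 0.706, -0.0, -0.002]
contact_force: [0.9, -0.3, -1.2]
opening: 0.334
grasp_force: 25.0
```

```bash
python3 - <<'E'
from h import *
q,r,s=pose()
for i in range(4):
    q,r,s=pose(); print(q,r.as_quat())
    k,W=cap("wrist")
cv2.imwrite("pics/w7.png",cv2.cvtColor(k["image"],cv2.COLOR_RGB2BGR)); np.savez("w7.npz",W=W,m=k["mtx"])
print("wrist hole,tip,band",proj(k,W,[[493,-272,100],[q[0],q[1],q[2]-143],[q[0],q[1],q[2]-83]]))
k,W=cap("side"); im=cv2.cvtColor(k["image"],cv2.COLOR_RGB2BGR); cv2.imwrite("pics/s7.png",im); np.savez("s7.npz",W=W,m=k["mtx"])
print("side hole,tip,band",proj(k,W,[[493,-272,100],[q[0],q[1],q[2]-143],[q[0],q[1],q[2]-83]]))
w=cv2.imread("pics/w7.png")
A=cv2.resize(w[100:260,180:330],(400,427),interpolation=cv2.INTER_CUBIC)
B=cv2.resize(im[150:310,260:410],(400,427),interpolation=cv2.INTER_CUBIC)
cv2.imwrite("pics/j7.png",np.hstack([A,B]))
plan([493,-272,330],0)
E
```

```text
[ 492.27 -264.63  325.55] [ 0.71  0.71 -0.   -0.  ]
[ 492.1  -266.27  325.25] [ 0.71  0.71 -0.   -0.  ]
[ 492.41 -264.1   325.51] [ 0.71  0.71 -0.   -0.  ]
[ 492.68 -262.47  326.06] [ 0.71  0.71 -0.   -0.  ]
wrist hole,tip,band [[253.83 176.59]
 [253.38 184.67]
 [253.14 202.29]]
side hole,tip,band [[331.47 246.17]
 [332.04 215.88]
 [335.01 193.65]]
turn [-0. -0. -0.] shift cm [-1.1  -0.01 -0.28]
```

View pics/j7.png

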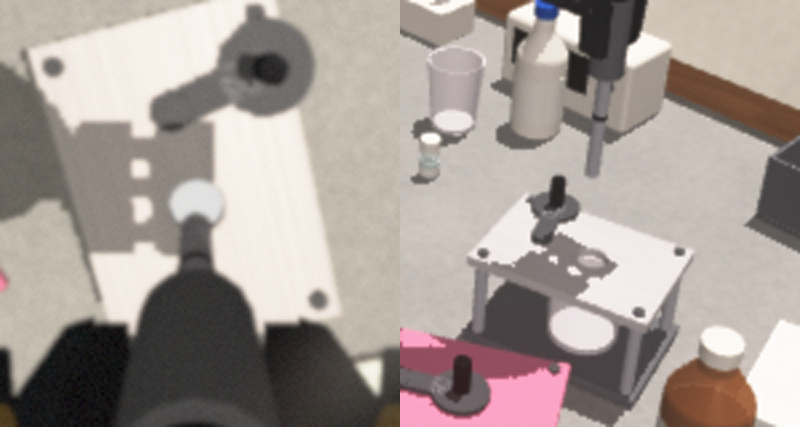

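The probe hangs upright above the hole. In the side half, the tip is at (593,175) and the band at (599,118), matching the predictions. In the wrist half, the stem end is at (195,218) and the hole at (196,205). I'll lower it to about 12 mm above the plate and measure tip against hole there.

{"api": "send_rows", "payload": {
  "targets": "0 0 0 -0.8 0 0 -1; 0 0 0 -0.8 0 2 -1; 0 0 0 -0.8 0 4 -1; 0 0 0 -0.8 0 6 -1; 0 0 0 -0.8 0 7 -1; 0 0 0 -0.8 0 7 -1; 0 0 0 -0.8 0 7 -1; 0 0 0 -0.8 0 7 -1"
}}

```text
time_s: 14.5
eef_pos: [493.5, -270.0, 259.3]
orientation: [0.707, 0.707, 0.0, 0.001]
contact_force: [1.6, 0.4, -1.2]
opening: 0.334
grasp_force: 25.0
```

```bash
python3 - <<'E'
from h import *
qs=[]
for i in range(4):
    qs.append(pose()[0]); k,W=cap("wrist")
qs=np.array(qs); print(qs); q=qs.mean(0); W[:3,3]+=q-qs[-1]
w=cv2.cvtColor(k["image"],cv2.COLOR_RGB2BGR);cv2.imwrite("pics/w8.png",w); np.savez("w8.npz",W=W,m=k["mtx"],q=q)
print("wrist hole,tip,band",proj(k,W,[[493,-272,100],[q[0],q[1],q[2]-143],[q[0],q[1],q[2]-83]]))
k,W=cap("side"); im=cv2.cvtColor(k["image"],cv2.COLOR_RGB2BGR); cv2.imwrite("pics/s8.png",im); np.savez("s8.npz",W=W,m=k["mtx"])
print("side hole,tip,band",proj(k,W,[[493,-272,100],[q[0],q[1],q[2]-143],[q[0],q[1],q[2]-83]]))
A=cv2.resize(w[125:225,215:295],None,fx=5,fy=5,interpolation=cv2.INTER_CUBIC)
B=cv2.resize(im[190:290,295:375],None,fx=5,fy=5,interpolation=cv2.INTER_CUBIC)
cv2.imwrite("pics/j8.png",np.hstack([A,B]))
E
```

```text
[[ 493.46 -270.03  259.25]
 [ 493.4  -270.07  259.13]
 [ 493.35 -270.05  258.99]
 [ 493.27 -270.01  258.82]]
wrist hole,tip,band [[252.56 182.39]
 [252.88 184.23]
 [252.77 201.97]]
side hole,tip,band [[331.47 246.17]
 [331.65 240.39]
 [334.52 219.63]]
```

View pics/j8.png

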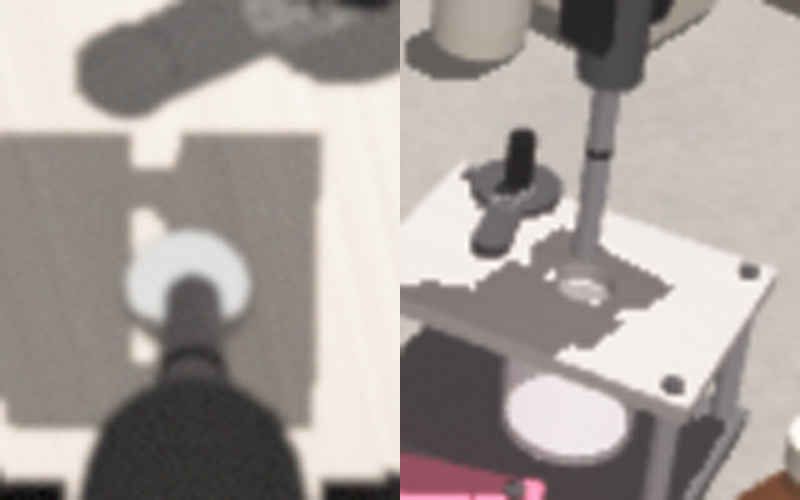

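In the wrist half the hole centre is at (188,283) and the tip centre at about (192,298). In the side half the tip is at (587,258) and the hole at (584,283). The tip is within about 1 mm of the hole's axis, with no visible tilt. I'll correct slightly and lower 76 mm.

{"api": "send_rows", "payload": {
  "targets": "0 0 0 -0.1 -0.07 0 -1; 0 0 0 -0.1 -0.07 0 -1; 0 0 0 -0.1 -0.07 0.8 -1; 0 0 0 -0.1 -0.07 1.8 -1; 0 0 0 -0.1 -0.07 2.8 -1; 0 0 0 -0.1 -0.07 3.6 -1; 0 0 0 -0.1 -0.07 3.6 -1; 0 0 0 -0.1 -0.07 3.6 -1"
}}

```text
time_s: 15.55
eef_pos: [492.5, -270.9, 222.1]
orientation: [0.707, 0.707, -0.0, -0.0]
contact_force: [0.1, 0.2, -1.6]
opening: 0.334
grasp_force: 25.0
```

{"api": "send_rows", "payload": {
  "targets": "0 0 0 0 0 0.8 -1; 0 0 0 0 0 1.8 -1; 0 0 0 0 0 2.8 -1; 0 0 0 0 0 3.6 -1; 0 0 0 0 0 4 -1; 0 0 0 0 0 4 -1; 0 0 0 0 0 4 -1; 0 0 0 0 0 4 -1"
}}

```text
time_s: 16.35
eef_pos: [492.6, -271.0, 182.6]
orientation: [0.707, 0.707, 0.0, 0.0]
contact_force: [-0.3, 0.9, -1.4]
opening: 0.334
grasp_force: 25.0
```

```bash
python3 - <<'E'
from h import *
qs=[]
for i in range(6):
    qs.append(pose()[0]); k,W=cap("wrist")
qs=np.array(qs); print(qs); q=qs.mean(0); W[:3,3]+=q-qs[-1]
w=cv2.cvtColor(k["image"],cv2.COLOR_RGB2BGR);cv2.imwrite("pics/w9.png",w)
print("wrist hole,band",proj(k,W,[[493,-271.6,100],[q[0],q[1],q[2]-83]]))
k,W=cap("side"); im=cv2.cvtColor(k["image"],cv2.COLOR_RGB2BGR); cv2.imwrite("pics/s9.png",im)
print("side hole,band",proj(k,W,[[493,-271.6,100],[q[0],q[1],q[2]-83]]))
A=cv2.resize(w[140:240,215:295],None,fx=5,fy=5,interpolation=cv2.INTER_CUBIC)
B=cv2.resize(im[190:290,295:375],None,fx=5,fy=5,interpolation=cv2.INTER_CUBIC)
cv2.imwrite("pics/j9.png",np.hstack([A,B]))
s=pose()[2]; print(s['grasp_force'],s['contact_force'],s['time_s'])
E
```

```text
[[ 492.59 -271.04  182.56]
 [ 492.55 -271.04  182.55]
 [ 492.52 -270.99  182.49]
 [ 492.51 -270.98  182.44]
 [ 492.48 -270.95  182.38]
 [ 492.48 -270.94  182.32]]
wrist hole,band [[253.42 202.94]
 [252.84 202.03]]
side hole,band [[331.34 246.09]
 [330.99 246.24]]
24.997987188398838 [-0.6   0.64 -1.54] 16.7
```

View pics/j9.png

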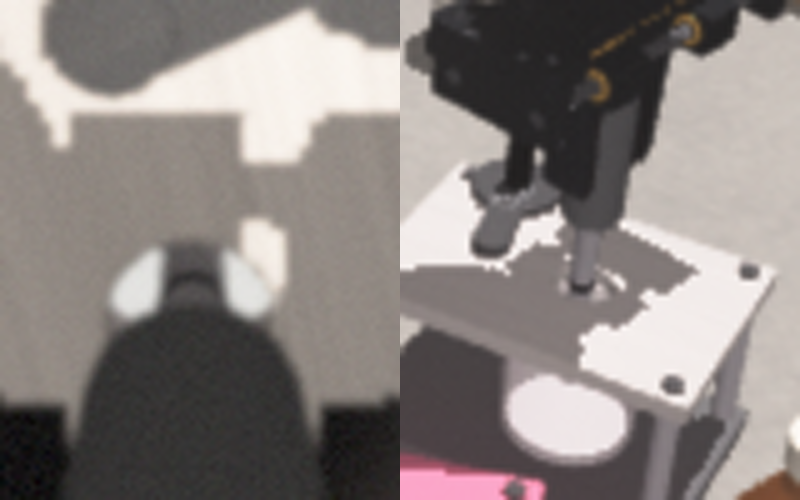

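The stem (163–222) is centred in the hole (108–275) in the wrist half. In the side half the band at (582,288) is level with the plate's top. I'll hold a moment and hand in.

{"api": "send_rows", "payload": {
  "targets": "0 0 0 0 0 0 -1; 0 0 0 0 0 0 -1; 0 0 0 0 0 0 -1; 0 0 0 0 0 0 -1; 0 0 0 0 0 0 -1; 0 0 0 0 0 0 -1; 0 0 0 0 0 0 -1; 0 0 0 0 0 0 -1"
}}

```text
time_s: 17.5
eef_pos: [492.4, -270.9, 182.1]
orientation: [0.707, 0.707, -0.0, -0.0]
contact_force: [-0.2, 0.4, -1.8]
opening: 0.334
grasp_force: 25.0
```

```bash
python3 -c "
from rig import bot
s=bot.state();print(s['eef_pos'],s['grasp_force']);print(bot.close_job())"
```

```text
[ 492.4442883  -270.91974832  182.13885786] 24.998025437816978
the job is handed in; nothing more can be done
None
```

I handed the job in at about 17.5 s of the 61 s: the cover is swung to about 1.7 rad, and the probe is held steady and upright in the middle of the guide hole with its band level with the plate's top; no verdict came back.

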